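# Make up two stone carvers' kits

### The job

Make up two carvers' kits. In the tray with one square well lay the pointed chisel in the notched chisel rest and stand the round mallet on its head in the well; in the tray with two wells lay the broad-bladed chisel in the rest and stand the squat tub and the rubbing block in the wells, one in each, upright as now. Centre each chisel lengthwise on its rest, either way round, and leave the tall tub and the white bottle where they stand.

Things in the scene. Friction and masses are not known exactly. Their poses are not given: they have to be found in the camera images.
- one_well_tray: Fixed plywood tray, 190 (x) x 160 (y) x 12 mm; origin: centre of underside. Chisel rest along x at y=-48: 2 cleats at x=-36, +36 (12 thick, 58 wide), each with a notch 34 wide, floor 30 above the underside, cheeks 10 higher. ONE square well, 80 x 80 inside, centred at x=+45, y=+34; well floor 12 above the underside, lips 5 thick and 10 high round it. Board at x=-45, y=+34 bare.
- two_well_tray: Fixed plywood tray, 190 (x) x 160 (y) x 12 mm; origin: centre of underside. Chisel rest along x at y=-48: 2 cleats at x=-36, +36 (12 thick, 58 wide), each with a notch 34 wide, floor 30 above the underside, cheeks 10 higher. TWO square wells, 80 x 80 inside, centred at x=-45 and x=+45, y=+34; well floors 12 above the underside, lips 5 thick and 10 high round them.
- point_chisel: Pointed stone chisel, 170 mm long: square steel bar 18 x 18 mm, then a round point tapering from 18 to 3 mm. Origin on the bar's axis, midway along the 170 mm; x points to the cutting end (bar x=-85 to +57, cutting end +57 to +85), z up: the origin is 9 mm above what the bar lies on. About 0.3 kg. Grip it across the bar at the origin.
- broad_chisel: Broad-bladed stone chisel, 170 mm long: square steel bar 18 x 18 mm, then a flat blade 36 mm wide, 6 mm thick, level with the axis. Origin on the bar's axis, midway along the 170 mm; x points to the cutting end (bar x=-85 to +57, cutting end +57 to +85), z up: the origin is 9 mm above what the bar lies on. About 0.3 kg. Grip it across the bar at the origin.
- mallet: Carver's round mallet standing on its steel head, 100 mm tall: head 50 mm in diameter up to 30 mm, tapering to 26 mm at 42 mm, then a straight round wooden handle 26 mm in diameter from 42 to 96 mm. Origin at the centre of its underside, z up along the handle. About 0.45 kg.
- squat_tub: Squat amber tub with an orange lid, 50 mm tall: body 50 mm in diameter at the foot and 53 mm below the lid; lid 56 mm in diameter, from 36 to 50 mm. Origin at the centre of its underside, z up. About 0.12 kg.
- rubbing_block: Grey abrasive rubbing block, 70 (x) x 36 (y) x 45 mm (tall). Origin at the centre of its underside, z up. About 0.25 kg.
- tall_tub: Tall amber tub with an orange lid, 95 mm tall and 56 mm in diameter; stays where it is. Origin at the centre of its underside.
- bottle: White bottle, 120 mm tall and 48 mm in diameter; stays where it is. Origin at the centre of its underside.
There are look-alikes about, which are no part of the job. What is shaped like the mallet but blue or yellow is not meant.

How it is judged:
At the end, for the whole second after the job is handed in: Chisels down in both notches of their trays' rests, lengthwise within 15 mm of centre, within 0.25 rad of the line; mallet, squat tub and block on the floors of their trays' wells, one per well, within 25 mm of centre, tilt under 0.1 rad; all at rest; tall tub and bottle within 30 mm of their start (x of point_chisel in the frame of one_well_tray between -0.015 and 0.015 m and y of point_chisel in the frame of one_well_tray between -0.06 and -0.036 m and z of point_chisel in the frame of one_well_tray between 0.035 and 0.043 m and angle between the x axis of point_chisel and the x axis of one_well_tray, either way round below 0.25 rad and x of mallet in the frame of one_well_tray between 0.02 and 0.07 m and y of mallet in the frame of one_well_tray between 0.009 and 0.059 m and z of mallet in the frame of one_well_tray between 0.008 and 0.016 m and angle between mallet's own z axis and vertical below 0.1 rad and x of broad_chisel in the frame of two_well_tray between -0.015 and 0.015 m and y of broad_chisel in the frame of two_well_tray between -0.06 and -0.036 m and z of broad_chisel in the frame of two_well_tray between 0.035 and 0.043 m and angle between the x axis of broad_chisel and the x axis of two_well_tray, either way round below 0.25 rad and ((x of squat_tub in the frame of two_well_tray between -0.07 and -0.02 m and y of squat_tub in the frame of two_well_tray between 0.009 and 0.059 m and z of squat_tub in the frame of two_well_tray between 0.008 and 0.016 m and angle between each of squat_tub, rubbing_block's own z axis and vertical below 0.1 rad and x of rubbing_block in the frame of two_well_tray between 0.02 and 0.07 m and y of rubbing_block in the frame of two_well_tray between 0.009 and 0.059 m and z of rubbing_block in the frame of two_well_tray between 0.008 and 0.016 m) or (x of squat_tub in the frame of two_well_tray between 0.02 and 0.07 m and y of squat_tub in the frame of two_well_tray between 0.009 and 0.059 m and z of squat_tub in the frame of two_well_tray between 0.008 and 0.016 m and angle between each of squat_tub, rubbing_block's own z axis and vertical below 0.1 rad and x of rubbing_block in the frame of two_well_tray between -0.07 and -0.02 m and y of rubbing_block in the frame of two_well_tray between 0.009 and 0.059 m and z of rubbing_block in the frame of two_well_tray between 0.008 and 0.016 m)) and linear speed of each of point_chisel, broad_chisel, mallet, squat_tub, rubbing_block below 0.02 m/s and angular speed of each of point_chisel, broad_chisel, mallet, squat_tub, rubbing_block below 0.2 rad/s and distance of each of tall_tub, bottle from where it was at the start of the episode below 0.03 m); the robot touches nothing.
It fails at once if the tall tub was pushed, lifted or knocked over (moved 30 mm) (distance of tall_tub from where it was at the start of the episode above 0.03 m).
It fails at once if the white bottle was pushed, lifted or knocked over (moved 30 mm) (distance of bottle from where it was at the start of the episode above 0.03 m).
It also fails if it takes over 134 s, if anything falls off the work surface, if the arm or the gripper's body presses on something with over 40 N, if the wrist force passes 120 N, or if a joint passes its speed limit or range.

### The arm

A 7-joint arm with a two-finger parallel gripper is mounted at the origin on the work surface. World frame = base frame: x ahead of the robot, y to its left, z up, the work surface at z = 0. Lengths are in m, angles in rad, forces in N, time in s.
With the tool pointing down it reaches from about 0.35 to 0.775 m from the base axis. Payload 3.1 kg.
Tool frame: the origin (TCP) lies midway between the tips of the shut fingers; the grasp point (between the pads) lies 19 mm behind it (ctrl.grasp_offset is the distance from the TCP to the grasp point, in m); z points along the fingers, y is the direction in which the jaws open and shut (so a half turn about z gives the same grasp; the last joint's range is limited). The gripper opens to 85 mm and grips with 20 to 120 N. Pads are 22 mm wide; open, the fingers measure 114 mm over their backs; the gripper's body (76 mm by 85 mm) begins 54 mm behind the grasp point. The pads swing forward as they close: fully open they stand 13 mm farther back than shut.
Start: joints at [1.192, 0.311, 0.014, 1.512, -0.004, 1.319, -0.027], TCP at [0.182, -0.519, 0.231] pointing down, gripper open.
Joint ranges: [-2.7, 2.7], [-0.3, 1.91], [-1.27, 1.3], [0.12, 2.57], [-1.44, 4.58], [0.2, 2.03], [-3.05, 3.05]. Speed limits (rad/s): [2.79, 2.79, 3.14, 3.14, 3.14, 3.14, 3.14].

### API

Orientations are given as [roll, pitch, yaw] about the fixed x, y, z axes, in that order (R = Rz(yaw) Ry(pitch) Rx(roll)).
In Python, from bench import ctrl gives the robot as it stands. Calls block until the motion is done:
- ctrl.move_to(position, orientation): joint-space move of the TCP to a pose.
- ctrl.move_straight(position, rotation=None, v=0.15): straight line of the TCP; rotation=None keeps the orientation; v is the mean speed in m/s.
- ctrl.move_joints(angles): joint-space move.
- ctrl.command_gripper(opening, squeeze=None): finger opening in m; squeeze is the grip in N (None keeps the last); returns when the fingers have stopped.
- ctrl.wait(seconds).
- ctrl.inverse_kinematics(position, orientation): joint angles nearest the present ones, or None.
- ctrl.capture(name): name is "scene" or "top"; returns a dict with "pixels" (480x640x3 uint8, red, green, blue), "K" (3x3 intrinsics, pixels), "origin" and "rotation" of the camera in the world. Camera axes: x right, y down, z forward; pixel columns grow to the right and rows downward; lengths in m; the calibration is good to about 2 mm. A picture is of the moment at which its call begins. There is no depth.
A pose or a line that the arm cannot do raises ctrl.Unreachable and nothing moves.
- ctrl.sign_off(): hands the job in, once; it reports no verdict.
Readings, each from a call of its own:
- ctrl.current_t(): time.
- ctrl.current_joint_positions(): joint angles.
- ctrl.current_joint_velocities(): joint speeds.
- ctrl.current_tau(): joint torques, N m.
- ctrl.current_ee_pos(): TCP position.
- ctrl.current_orientation(): TCP orientation.
- ctrl.current_force(): force on the tool from outside, world axes, zero at the start.
- ctrl.current_moment(): the same for the moment, N m.
- ctrl.current_gripper_width(): finger opening in m.
Only numpy, scipy, OpenCV 4.12 (cv2) and the standard library are available. Lean on these libraries where they do the work, as an engineer would, in place of code of your own. Each camera call takes 0.05 s, during which the arm holds its last target. There are 200 camera calls.

## Working session

There is one attempt and no reset: what is moved stays moved. The work goes in short steps, each a Python script; the robot and the scene stay as the last script left them, time stands still between calls to the robot, and variables do not carry over. Pictures are saved under pics/ and viewed, about 12 in all and at most 16, crops included, and the job is handed in when it is done.

```bash
ls; mkdir -p pics; python3 - <<'E'
from bench import ctrl
import cv2,numpy as np
for n in("scene","top"):
    c=ctrl.capture(n); cv2.imwrite(f"pics/{n}0.png",c["pixels"][:,:,::-1]); print(n,c["K"],c["origin"],c["rotation"])
print(ctrl.current_t(),ctrl.grasp_offset,ctrl.current_orientation())
E
```

```text
pics
scene [[589.6643723    0.         319.14247436]
 [  0.         589.6643723  249.29745597]
 [  0.           0.           1.        ]] [1.06206462 0.42440217 0.80601044] [-2.40999758  0.00862822  2.26552193]
top [[580.23320013   0.         322.46945758]
 [  0.         580.23320013 242.50743942]
 [  0.           0.           1.        ]] [0.43013369 0.0072824  0.94510792] [-3.00338438  0.01506369 -1.58025576]
0.1 0.0187 [-3.13942467e+00  7.35453026e-05  3.36883074e-01]
```

View pics/scene0.png

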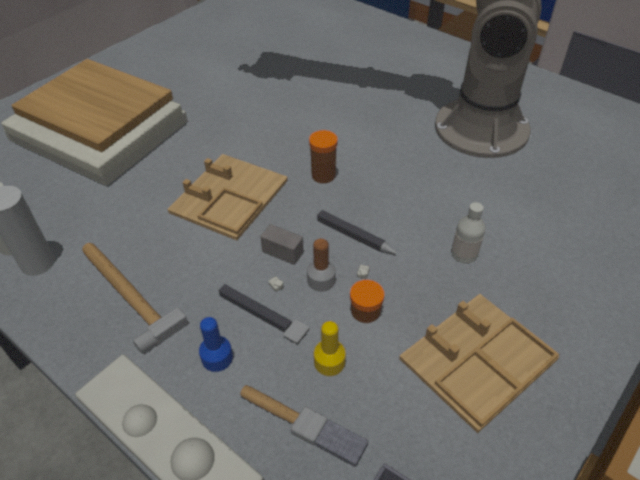

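View pics/top0.png

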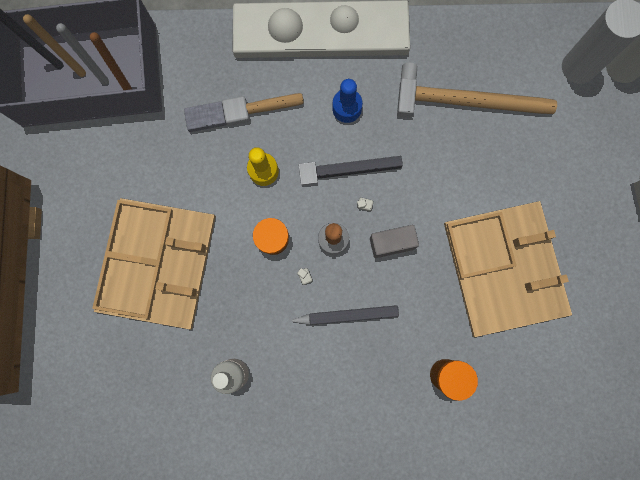

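The top view shows the two-well tray at (155,265), the one-well tray at (508,268), the squat tub at (270,236), the mallet at (333,238), the block at (395,241), the broad chisel at (350,168) and the pointed chisel at (347,316). The bottle is at (228,377) and the tall tub at (455,380). In the scene view the same things are at (480,358), (228,195), (367,300), (321,265), (282,243), (265,313) and (357,233).

```bash
python3 - <<'E'
import cv2,numpy as np
for n,seeds in (("top",dict(table=(330,420),bar_p=(360,315),point=(302,320),bar_b=(360,168),blade=(308,173),block=(395,243),blockside=(395,255),head=(322,240),handle=(334,232),squat=(270,236),tray=(182,220),well=(480,250),cleat=(535,240),side=(180,325))),
 ("scene",dict(table=(400,200),bar_p=(345,228),bar_b=(250,303),blade=(297,330),block=(282,237),blockside=(275,250),head=(321,280),handle=(321,255),squat=(367,293),body=(367,312),tray=(475,305),tray1=(265,178),wall=(465,378)))):
    h=cv2.cvtColor(cv2.imread(f"pics/{n}0.png"),cv2.COLOR_BGR2HSV)
    for k,(u,v) in seeds.items(): print(n,k,h[v-2:v+3,u-2:u+3].reshape(-1,3).mean(0).round(),h[v-2:v+3,u-2:u+3].reshape(-1,3).std(0).round())
a=cv2.imread("pics/top0.png")[140:340,220:440]; b=cv2.imread("pics/scene0.png")[190:390,200:420]
cv2.imwrite("pics/crop1.png",cv2.resize(np.hstack([a,b]),(792,360),interpolation=cv2.INTER_CUBIC))
E
```

```text
top table [103.  13. 137.] [4. 2. 2.]
top bar_p [118.  20.  88.] [5. 3. 2.]
top point [ 96.   6. 146.] [12.  2. 11.]
top bar_b [118.  19.  84.] [7. 3. 6.]
top blade [103.   5. 172.] [9. 2. 2.]
top block [  9.  11. 122.] [6. 2. 2.]
top blockside [97. 13. 73.] [28.  4.  8.]
top head [100.   6. 129.] [14.  2.  2.]
top handle [ 13. 150. 147.] [0. 2. 7.]
top squat [ 14. 212. 228.] [0. 3. 0.]
top tray [ 17. 102. 182.] [1. 2. 3.]
top well [ 17. 104. 189.] [0. 1. 5.]
top cleat [ 17. 114. 150.] [ 1.  4. 28.]
top side [ 17. 100. 167.] [ 1. 11. 21.]
scene table [100.  11. 120.] [7. 3. 2.]
scene bar_p [114.  16.  61.] [19.  6.  9.]
scene bar_b [120.  18.  70.] [10.  7.  3.]
scene blade [ 94.   4. 132.] [26.  2.  1.]
scene block [ 12.  13. 103.] [8. 3. 2.]
scene blockside [26. 15. 68.] [43.  5.  2.]
scene head [ 97.   4. 109.] [30.  2. 16.]
scene handle [ 12. 118.  72.] [2. 8. 2.]
scene squat [ 15. 229. 177.] [ 1. 10.  1.]
scene body [ 11. 157.  84.] [ 1. 23. 18.]
scene tray [ 18. 100. 149.] [1. 2. 2.]
scene tray1 [ 18.  97. 159.] [0. 2. 3.]
scene wall [ 18. 101. 153.] [0. 3. 1.]
```

View pics/crop1.png

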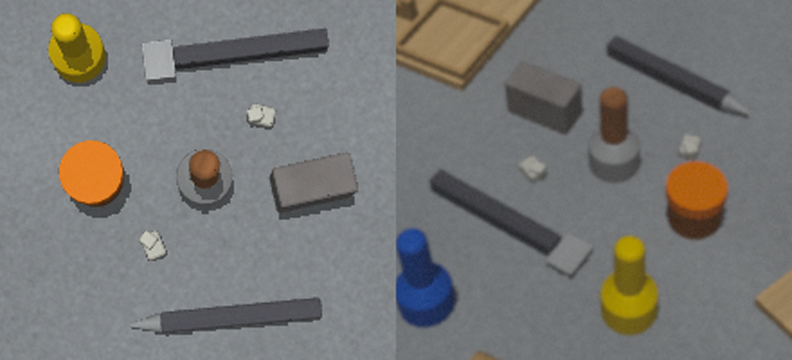

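Crop: both chisels, the block, mallet and squat tub are clearly separable by colour. The chips stand clear of the finger paths. Next I measure everything from the two views.

```bash
cat > vis.py <<'E'
import cv2,numpy as np
from scipy.spatial.transform import Rotation as Rn
def cams(ctrl): 
    return {n:ctrl.capture(n) for n in("top","scene")}
def ray(c,uv):
    uv=np.atleast_2d(np.asarray(uv,float)); p=np.c_[uv,np.ones(len(uv))]@np.linalg.inv(c["K"]).T
    R=np.asarray(c["rotation"]); R=R if R.shape==(3,3) else Rn.from_euler("xyz",R).as_matrix()
    return np.asarray(c["origin"]),p@R.T
def plane(c,uv,z):
    o,d=ray(c,uv); return (o+d*((z-o[2])/d[:,2])[:,None])[:,:2]
def tri(a,ua,b,ub):
    o1,d1=ray(a,ua);o2,d2=ray(b,ub);d1=d1[0];d2=d2[0]
    s=np.linalg.lstsq(np.c_[d1,-d2],o2-o1,rcond=None)[0]
    p,q=o1+s[0]*d1,o2+s[1]*d2; return (p+q)/2,np.linalg.norm(p-q)
def blob(c,seed,lo,hi,k=3):
    """contour of the mask component nearest the seed"""
    h=cv2.cvtColor(c["pixels"],cv2.COLOR_RGB2HSV); m=cv2.inRange(h,lo,hi)
    m=cv2.morphologyEx(m,cv2.MORPH_OPEN,np.ones((k,k),np.uint8))
    cs=[x for x in cv2.findContours(m,cv2.RETR_EXTERNAL,cv2.CHAIN_APPROX_NONE)[0] if len(x)>15]
    return max(cs,key=lambda x:cv2.pointPolygonTest(x,tuple(map(float,seed)),True))[:,0,:]
def cen(b):
    m=cv2.moments(b); return np.array([m["m10"],m["m01"]])/m["m00"]
E
cat > m1.py <<'E'
from bench import ctrl
from vis import *
np.set_printoptions(precision=4,suppress=True)
C=cams(ctrl); T,S=C["top"],C["scene"]
W=((10,70,110),(25,145,255))
for n,s,s2 in(("two",(182,220),(475,305)),("one",(530,300),(265,178))):
    b=blob(T,s,*W,9); P=plane(T,b,.012).astype(np.float32); r=cv2.minAreaRect(P); bx=cv2.boxPoints(r)
    b2=blob(S,s2,*W,9); bx2=cv2.boxPoints(cv2.minAreaRect(plane(S,b2,.012).astype(np.float32)))
    print(n,r); print("top box",bx.ravel()); print("scene box",bx2.ravel(),bx.mean(0),bx2.mean(0))
def bar(n,st,ss):
    V=90 
    bt=blob(T,st,(0,0,0),(180,60,108)); bs=blob(S,ss,(0,0,0),(180,60,92))
    rt=cv2.minAreaRect(plane(T,bt,.018).astype(np.float32)); rs=cv2.minAreaRect(plane(S,bs,.018).astype(np.float32))
    print(n,"top",rt,"scene",rs,"tri",tri(T,cen(bt),S,cen(bs)))
bar("point",(360,315),(345,228)); bar("broad",(360,168),(250,303)); 
for n,st,ss in(("blade",(308,173),(297,330)),):
    b=blob(T,st,(0,0,155),(180,12,255)); bs=blob(S,ss,(0,0,126),(180,14,255))
    print(n,plane(T,cen(b),.012),cv2.minAreaRect(plane(T,b,.012).astype(np.float32)),tri(T,cen(b),S,cen(bs)))
O=((8,190,130),(22,255,255))
for n,st,ss in(("squat",(270,236),(367,293)),("tall",(457,380),(323,140))):
    b=blob(T,st,*O); bs=blob(S,ss,*O); e=cv2.minEnclosingCircle(b)
    print(n,tri(T,e[0],S,cen(bs)),"r",e[1],"top@.05",plane(T,e[0],.05))
H=((5,90,30),(18,200,255))
b=blob(T,(334,232),*H); bs=blob(S,(321,255),*H)
print("mallet",tri(T,cen(b),S,cen(bs)),b.min(0),b.max(0),bs.min(0),bs.max(0))
top=b[:,1].min(); 
print("mtop",tri(T,(cen(b)[0],top+7.5),S,(cen(bs)[0],bs[:,1].min()+5)))
b=blob(T,(395,241),(0,0,104),(40,30,140)); bs=blob(S,(282,237),(0,7,85),(40,40,125))
print("block top@.045",cv2.minAreaRect(plane(T,b,.045).astype(np.float32)),"tri",tri(T,cen(b),S,cen(bs)))
# visual overlay
for n,c in C.items(): pass
E
python3 m1.py
```

```text
two ((0.584287166595459, 0.23701359331607819), (0.0681237056851387, 0.06329679489135742), 79.72465515136719)
top box [0.5471 0.2091 0.6094 0.1979 0.6215 0.2649 0.5592 0.2762]
scene box [0.424  0.2362 0.6107 0.2005 0.6407 0.3573 0.454  0.393 ] [0.5843 0.237 ] [0.5324 0.2968]
one ((0.5106839537620544, -0.27762940526008606), (0.17853127419948578, 0.15920868515968323), 12.061473846435547)
top box [ 0.4068 -0.2184  0.44   -0.3741  0.6146 -0.3368  0.5813 -0.1811]
scene box [ 0.407  -0.2147  0.4405 -0.371   0.558  -0.3458  0.5245 -0.1896] [ 0.5107 -0.2776] [ 0.4825 -0.2803]
point top ((0.44190970063209534, -0.028202183544635773), (0.02154589258134365, 0.14206793904304504), 4.796050548553467) scene ((0.44979414343833923, -0.014159031212329865), (0.030899778008461, 0.161307230591774), 4.4501633644104) tri (array([ 0.4415, -0.0271,  0.0054]), np.float64(0.0031516815049112933))
broad top ((0.6823119521141052, -0.041280172765254974), (0.025808116421103477, 0.14213143289089203), 6.328911781311035) scene ((0.6908332109451294, -0.03621137887239456), (0.025391925126314163, 0.1431254893541336), 6.377
[... 226 characters left out ...]
ray([0.6766, 0.0443, 0.0106]), np.float64(0.0020021728648850854))
squat (array([0.5673, 0.1027, 0.0451]), np.float64(0.0019987327215525183)) r 17.43192481994629 top@.05 [[0.5671 0.1013]]
tall (array([ 0.3468, -0.172 ,  0.0914]), np.float64(0.0023001782858405196)) r 19.827478408813477 top@.05 [[ 0.3434 -0.1817]]
mallet (array([0.5653, 0.0038, 0.0713]), np.float64(0.00199333722813075)) [325 224] [341 243] [314 239] [327 268]
mtop (array([0.5646, 0.0037, 0.0935]), np.float64(0.0015857218118803765))
block top@.045 ((0.5596296787261963, -0.09352460503578186), (0.034158214926719666, 0.06758071482181549), 11.311097145080566) tri (array([ 0.5592, -0.0933,  0.0425]), np.float64(0.001846806010741346))
```

```bash
cat > m2.py <<'E'
from bench import ctrl
from vis import *
np.set_printoptions(precision=4,suppress=True)
C=cams(ctrl)
def tray(c,seed):
    h=cv2.cvtColor(c["pixels"],cv2.COLOR_RGB2HSV); m=cv2.inRange(h,(8,55,60),(26,160,255))
    m=cv2.morphologyEx(m,cv2.MORPH_CLOSE,np.ones((5,5)));m=cv2.morphologyEx(m,cv2.MORPH_OPEN,cv2.getStructuringElement(cv2.MORPH_ELLIPSE,(19,19)))
    cs=cv2.findContours(m,cv2.RETR_EXTERNAL,cv2.CHAIN_APPROX_NONE)[0]
    b=max(cs,key=lambda x:cv2.pointPolygonTest(x,seed,True))
    q=cv2.approxPolyN(b,4,ensure_convex=True)[0] if hasattr(cv2,"approxPolyN") else None
    return b[:,0],q.astype(float)
for n,s,s2 in(("two",(182.,220.),(475.,305.)),("one",(530.,300.),(265.,178.))):
    quads={}
    for k,seed in(("top",s),("scene",s2)):
        b,q=tray(C[k],seed); P=plane(C[k],b,.012).astype(np.float32); r=cv2.minAreaRect(P)
        print(n,k,r); quads[k]=q
        im=C[k]["pixels"]; cv2.polylines(im,[q.astype(np.int32)],True,(255,0,0),1)
    Pt=plane(C["top"],quads["top"],.012);Ps=plane(C["scene"],quads["scene"],.012)
    for u,p in zip(quads["top"],Pt):
        j=np.argmin(np.linalg.norm(Ps-p,axis=1)); x,e=tri(C["top"],u,C["scene"],quads["scene"][j]); print(u,p,Ps[j],"tri",x,e)
cv2.imwrite("pics/tray.png",np.vstack([np.hstack([C["top"]["pixels"][180:350,80:230],C["top"]["pixels"][180:350,430:580]]),np.hstack([C["scene"]["pixels"][280:450,400:550],C["scene"]["pixels"][120:290,150:300]])])[:,:,::-1].repeat(2,0).repeat(2,1)[:,:,:][:680:1][:600])
E
python3 m2.py
```

```text
two top ((0.5308445692062378, 0.29413041472435), (0.16551271080970764, 0.18959976732730865), 79.24463653564453)
two scene ((0.5316514372825623, 0.294061541557312), (0.16754324734210968, 0.19729577004909515), 79.05272674560547)
[215. 214.] [0.6093 0.1959] [0.6118 0.1924] tri [0.6105 0.1941 0.0118] 0.004298974611950687
[191. 330.] [0.4215 0.2313] [0.4239 0.2318] tri [0.4217 0.2315 0.0096] 0.0007233060648921375
[ 91. 311.] [0.4532 0.3932] [0.4464 0.3959] tri [0.4519 0.3939 0.0166] 0.005368580923909799
[117. 197.] [0.6398 0.3586] [0.6438 0.3572] tri [0.6412 0.3582 0.009 ] 0.0032164758759222704
one top ((0.5158323049545288, -0.2772175073623657), (0.1895872950553894, 0.16508936882019043), 12.071168899536133)
one scene ((0.5194266438484192, -0.2758030891418457), (0.19633454084396362, 0.1749964952468872), 12.05750846862793)
[579. 313.] [ 0.4425 -0.3858] [ 0.4415 -0.382 ] tri [ 0.4415 -0.3845  0.0113] 0.0034192964632148055
[473. 337.] [ 0.4064 -0.2166] [ 0.4045 -0.2096] tri [ 0.4045 -0.2141  0.0103] 0.00666027515485906
[444. 222.] [ 0.5915 -0.1779] [ 0.5981 -0.1701] tri [ 0.5925 -0.179   0.0017] 0.0022937327966142855
[539. 200.] [ 0.626  -0.3338] [ 0.6323 -0.3408] tri [ 0.6294 -0.3385  0.0095] 0.008745117080501637
```

View pics/tray.png

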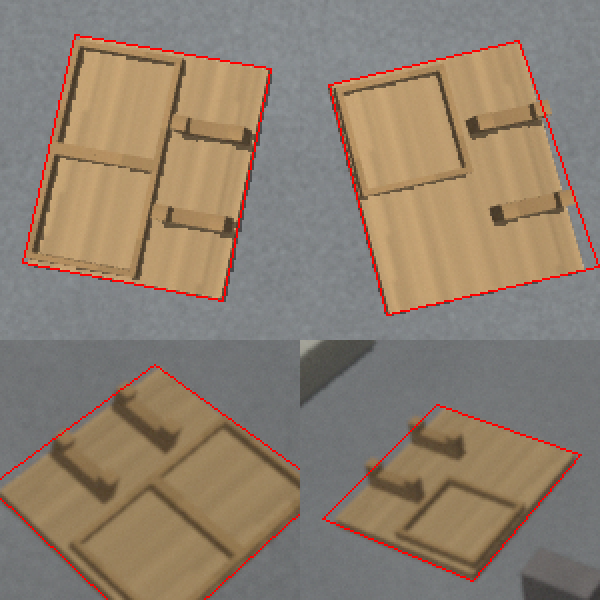

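Measured: the board tops stand at about 10–12 mm, the chisel bars at about 10–18 mm, the block at 43 mm, the squat lid at 45 mm and the mallet top at about 94 mm, all as the text says. The overlay shows both tray outlines found; the cleats push the one-well tray's right edge out by about 5 mm, which I've corrected. Starting with the broad chisel.

```bash
cat > rob.py <<'E'
from bench import ctrl
import numpy as np
np.set_printoptions(precision=4,suppress=True)
TR={"two":(.5308,.2940,np.radians(-10.75)),"one":(.5160,-.2767,np.radians(12.07))}
def tw(t,x,y):
    a,b,w=TR[t]; return np.array([a+x*np.cos(w)-y*np.sin(w),b+x*np.sin(w)+y*np.cos(w)])
def pose(xy,z,yaw):
    """joint move to tool-down pose, jaws' half turn chosen for the least joint travel"""
    q=ctrl.current_joint_positions(); best=None
    for k in(-1,0,1):
        o=[np.pi,0,yaw+k*np.pi]; s=ctrl.inverse_kinematics([*xy,z],o)
        if s is not None and (best is None or np.abs(np.array(s)-q).max()<best[0]): best=(np.abs(np.array(s)-q).max(),o)
    ctrl.move_to([*xy,z],best[1])
def z_to(z,v=.15):
    p=ctrl.current_ee_pos(); ctrl.move_straight([p[0],p[1],z],v=v)
def say(n): print(n,"t",round(ctrl.current_t(),1),"w",round(ctrl.current_gripper_width(),4),"p",np.array(ctrl.current_ee_pos()),"F",np.array(ctrl.current_force()))
def pick(xy,yaw,z,opening,N,high=.2):
    ctrl.command_gripper(opening,N); pose(xy,high,yaw); z_to(z+.05,.25); z_to(z,.1); say("down")
    ctrl.command_gripper(0,N); say("shut"); z_to(high,.25); say("up")
def place(xy,yaw,z,rel,high=.2):
    pose(xy,high,yaw); z_to(z+.04,.25); z_to(z,.06); say("low")
    ctrl.command_gripper(rel); z_to(z+.05,.12); z_to(high,.3); say("done")
E
python3 - <<'E'
from rob import *
pick((.6845,-.0274),np.radians(96.3),.004,.045,60)
place(tw("two",0,-.048),TR["two"][2],.0355,.032)
E
```

```text
down t 4.7 w 0.0449 p [ 0.6858 -0.0294  0.004 ] F [0.1748 0.5672 1.5388]
shut t 5.0 w 0.0164 p [ 0.6864 -0.0294  0.0053] F [-0.4493  0.2663  3.9159]
up t 6.0 w 0.0163 p [ 0.6851 -0.0298  0.1974] F [-1.2893  0.4994 -3.4533]
low t 8.6 w 0.0162 p [0.5248 0.2448 0.0353] F [ 1.0683  0.1287 -2.2342]
done t 10.0 w 0.0318 p [0.5252 0.2448 0.1999] F [-0.3329  0.173  -0.0854]
```

```bash
python3 - <<'E'
s=open('rob.py').read()
s=s.replace("    ctrl.move_to([*xy,z],best[1])\n","    ctrl.move_to([*xy,z],best[1])\n    e=np.array([*xy,z])-ctrl.current_ee_pos()   # take out the standing error\n    ctrl.move_straight(np.array([*xy,z])+e,v=.05); say('at %s'%np.array(xy))\n")
s=s.replace("""    p=ctrl.current_ee_pos(); ctrl.move_straight([p[0],p[1],z],v=v)""","""    ctrl.move_straight([*XY,z],v=v)""")
s=s.replace("ctrl.move_straight(np.array([*xy,z])+e,v=.05)","global XY; XY=(np.array(xy)+e[:2]).tolist(); ctrl.move_straight([*XY,z],v=.05)")
open('rob.py','w').write(s)
E
python3 - <<'E'
from rob import *
from vis import *
C=cams(ctrl); cv2.imwrite("pics/a.png",np.hstack([C["top"]["pixels"][180:350,80:230],C["scene"]["pixels"][270:440,400:570]])[:,:,::-1].repeat(2,0).repeat(2,1))
pick((.4425,-.0142),np.radians(94.8),.004,.045,60)
place(tw("one",0,-.048),TR["one"][2],.0355,.032)
E
```

```text
at [ 0.4425 -0.0142] t 11.7 w 0.045 p [ 0.4422 -0.0145  0.2   ] F [-0.5541  0.3459 -0.4045]
down t 13.1 w 0.0451 p [ 0.4426 -0.0156  0.0046] F [-0.3698 -0.8026  0.0941]
shut t 13.5 w 0.0161 p [ 0.4428 -0.0157  0.005 ] F [-1.3294  0.0449  6.2213]
up t 14.4 w 0.0165 p [ 0.4403 -0.0159  0.1984] F [ 0.4822 -0.1972 -2.651 ]
at [ 0.526  -0.3236] t 15.9 w 0.0164 p [ 0.5258 -0.3254  0.2004] F [-0.1347  0.6131 -2.9397]
low t 17.3 w 0.0161 p [ 0.5256 -0.3262  0.0351] F [ 0.1713 -0.029  -2.3239]
done t 18.7 w 0.0322 p [ 0.5254 -0.3262  0.1999] F [-0.6355 -0.7114 -1.2215]
```

View pics/a.png

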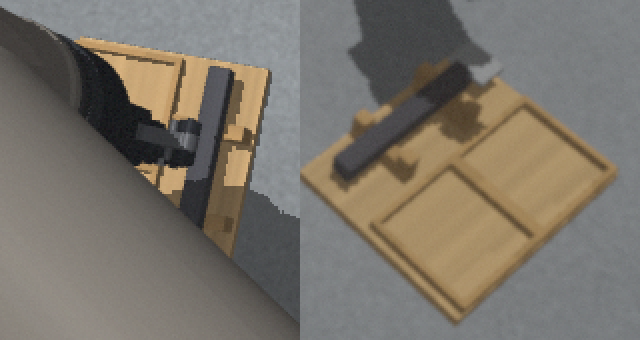

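The broad chisel lies in both notches of the two-well rest (scene crop, bar from about (345,165) to (465,75)). The pointed chisel is placed too, and I'll check it later. Next the tub and the block.

```bash
python3 - <<'E'
from rob import *
w=TR["two"][2]
pick((.5671,.102),w+np.pi/2,.014,.080,30)
place(tw("two",.045,.034),w+np.pi/2,.028,.068)
pick((.5596,-.0935),np.radians(101.3),.014,.060,50)
place(tw("two",-.045,.034),w,.027,.050)
E
```

```text
at [0.5671 0.102 ] t 21.1 w 0.0802 p [0.5665 0.1041 0.1999] F [ 0.5999 -0.0839 -0.1119]
down t 22.4 w 0.0799 p [0.5667 0.1051 0.0144] F [0.8412 0.7114 0.1436]
shut t 22.8 w 0.0554 p [0.5673 0.1051 0.0152] F [ 0.1595 -0.0461  4.5245]
up t 23.7 w 0.0549 p [0.5651 0.1041 0.198 ] F [ 0.5935 -0.5171 -2.0661]
at [0.5814 0.319 ] t 24.8 w 0.055 p [0.5815 0.3195 0.2002] F [-0.8294  0.7496 -1.234 ]
low t 26.3 w 0.0553 p [0.5805 0.3215 0.0275] F [-0.3526  0.4081 -1.1225]
done t 27.7 w 0.0681 p [0.5804 0.3214 0.1998] F [ 0.6747  0.2943 -0.1072]
at [ 0.5596 -0.0935] t 29.7 w 0.0598 p [ 0.5595 -0.0945  0.2   ] F [-0.9719  0.4309  0.6007]
down t 31.1 w 0.0603 p [ 0.5597 -0.0951  0.0144] F [0.2719 0.6332 0.8989]
shut t 31.4 w 0.0355 p [ 0.5604 -0.0952  0.015 ] F [ 0.997  -1.2875  3.2203]
up t 32.3 w 0.0352 p [ 0.5578 -0.0956  0.1981] F [-0.5864 -0.7474 -2.0492]
at [0.4929 0.3358] t 34.1 w 0.0354 p [0.4918 0.3371 0.2   ] F [ 0.3473 -0.1939 -1.9358]
low t 35.6 w 0.0352 p [0.4912 0.3373 0.027 ] F [-0.5995 -2.3893  2.2582]
done t 37.1 w 0.0498 p [0.4913 0.3376 0.1998] F [ 0.3973 -0.7605 -0.7313]
```

```bash
python3 - <<'E'
from rob import *
from vis import *
w=TR["one"][2]
pick((.5653,.0038),np.radians(90),.050,.060,60,.24)
place(tw("one",.045,.034),w+np.pi/2,.0635,.045,.24)
ctrl.move_joints([1.192,0.311,0.014,1.512,-0.004,1.319,-0.027]); say("home")
C=cams(ctrl); t,s=C["top"]["pixels"],C["scene"]["pixels"]
for n in C: cv2.imwrite(f"pics/{n}1.png",C[n]["pixels"][:,:,::-1])
cv2.imwrite("pics/b.png",cv2.resize(np.vstack([np.hstack([t[180:350,80:240],t[180:350,430:590]]),np.hstack([s[270:440,400:560],s[120:290,150:310]])])[:,:,::-1],(560,595),interpolation=cv2.INTER_CUBIC))
E
```

```text
at [0.5653 0.0038] t 38.9 w 0.06 p [0.5656 0.0026 0.2399] F [ 0.0117 -0.1748  0.2278]
down t 40.2 w 0.0598 p [0.5662 0.0017 0.0505] F [ 0.0934 -0.1789  0.1497]
shut t 40.6 w 0.0243 p [0.5665 0.0016 0.0509] F [-0.1074  0.1047  3.3542]
up t 41.6 w 0.0245 p [0.564  0.0008 0.2375] F [ 0.5921  0.3761 -6.8389]
at [ 0.5529 -0.234 ] t 42.7 w 0.0245 p [ 0.5537 -0.2339  0.2401] F [-0.3102 -0.5748 -5.9843]
low t 44.3 w 0.0248 p [ 0.5536 -0.2354  0.0633] F [-0.4655 -0.2611 -5.3322]
done t 45.7 w 0.0448 p [ 0.553  -0.2355  0.2397] F [-0.2488 -0.9042  0.0659]
home t 47.4 w 0.0452 p [ 0.1839 -0.518   0.2306] F [-0.4084  0.1327  0.0681]
```

View pics/b.png

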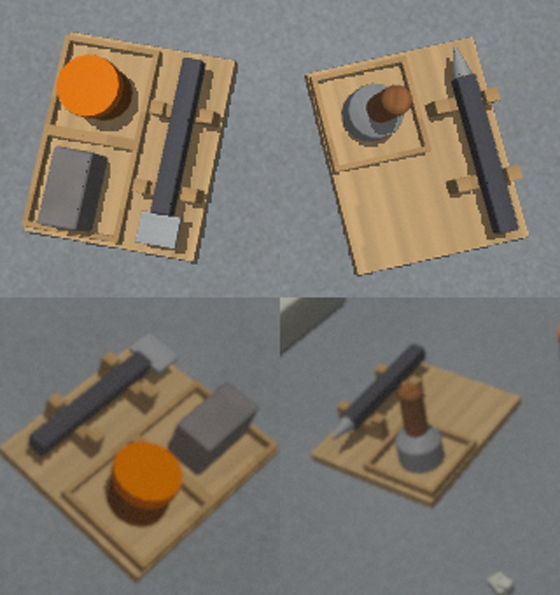

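All five are in place: tub and block inside the two wells, mallet upright in the square well, and both chisels across their cleats. Before signing off I check the numbers from two views, including heights and the tall tub and bottle.

```bash
cat > m3.py <<'E'
from rob import *
from vis import *
C=cams(ctrl);T,S=C["top"],C["scene"]
def loc(t,p): a,b,w=TR[t]; d=np.array(p[:2])-(a,b); return np.array([d[0]*np.cos(w)+d[1]*np.sin(w),-d[0]*np.sin(w)+d[1]*np.cos(w)])*1e3
s=170/297.5  # crop b.png scale
pt=lambda u,v,x0,y0:(x0+u/1.75,y0+v/1.75)
O=((8,190,130),(22,255,255))
b=blob(T,pt(90,85,80,180),*O);bs=blob(S,pt(147,175,400,270),*O);p,e=tri(T,cv2.minEnclosingCircle(b)[0],S,cen(bs));print("tub",loc("two",p),p,e)
b=blob(T,pt(70,195,80,180),(0,0,60),(180,40,150));bs=blob(S,pt(212,120,400,270),(0,0,88),(180,40,125))
r=cv2.minAreaRect(plane(T,b,.057).astype(np.float32));p,e=tri(T,cen(b),S,cen(bs));print("block",loc("two",r[0]),r,p,e)
H=((5,110,30),(15,200,140))
b=blob(T,pt(396,-197+297,150+0,0) if 0 else (430+(396-280)/1.75,180+100/1.75),*H);bs=blob(S,(150+(412-280)/1.75,120+(405-297.5)/1.75),*H);p,e=tri(T,cen(b),S,cen(bs));print("mallet",loc("one",p),p,e)
for n,t,st,ss,lo in(("broad","two",(80+182/1.75,180+110/1.75),(400+95/1.75,270+(400-297.5)/1.75),1),("point","one",(430+(480-280)/1.75,180+140/1.75),(150+(385-280)/1.75,120+(382-297.5)/1.75),1)):
    b=blob(T,st,(90,8,0),(150,60,115));bs=blob(S,ss,(90,5,0),(160,60,95))
    r=cv2.minAreaRect(plane(T,b,.048).astype(np.float32));p,e=tri(T,cen(b),S,cen(bs))
    print(n,"bar centre",loc(t,r[0]),r,"tri",p,e)
b=blob(T,(457,380),*O);bs=blob(S,(323,140),*O);print("tall",tri(T,cv2.minEnclosingCircle(b)[0],S,cen(bs)))
a0=cv2.imread("pics/top0.png")[340:410,200:260].astype(int);print("bottle patch diff",np.abs(a0-T["pixels"][340:410,200:260,::-1]).mean())
E
python3 m3.py
```

```text
tub [42.3214 34.7775] [0.5789 0.3203 0.0582] 0.0019664665138910582
block [ 100.9179 -257.1436] ((0.5819833278656006, 0.022545546293258667), (1.0298210382461548, 0.7547727823257446), 89.67729187011719) [0.5218 0.0005 0.0534] 0.02441913258713589
mallet [45.0806 37.2193] [ 0.5523 -0.2309  0.0878] 0.0029502585002394487
broad bar centre [ 13.4532 -52.3446] ((0.5342535376548767, 0.24006472527980804), (0.019846167415380478, 0.14075955748558044), 79.32369995117188) tri [0.5343 0.2433 0.0414] 0.0016330165316705205
point bar centre [-13.3569 -47.0367] ((0.5127740502357483, -0.32548990845680237), (0.14084337651729584, 0.021938905119895935), 11.961480140686035) tri [ 0.5045 -0.3079  0.0805] 0.015065643417833832
tall (array([ 0.3468, -0.1721,  0.0912]), np.float64(0.0023305018899293455))
bottle patch diff 1.768888888888889
```

```bash
python3 - <<'E'
from rob import *
from vis import *
exec(open('m3.py').read().split("s=170")[0].split("import *",2)[2])
b=blob(T,(120,291),(0,0,85),(180,38,132),3); bs=blob(S,(521,338),(0,7,85),(40,40,125))
r=cv2.minAreaRect(plane(T,b,.057).astype(np.float32)); p,e=tri(T,cen(b),S,cen(bs)); print("block",loc("two",r[0]),r,p,e)
print(len(b),b.min(0),b.max(0),bs.min(0),bs.max(0))
bs=blob(S,(210,168),(90,8,0),(160,60,85),3); b=blob(T,(544,260),(90,8,0),(150,60,115)); p,e=tri(T,cen(b),S,cen(bs)); print("point",p,e,bs.min(0),bs.max(0))
cv2.imwrite("pics/c.png",cv2.resize(np.hstack([T["pixels"][250:320,85:155],S["pixels"][310:380,490:560],S["pixels"][135:205,165:235]])[:,:,::-1],(780,260),interpolation=cv2.INTER_CUBIC))
E
```

```text
block [-49.6691  33.4849] ((0.4882482886314392, 0.336161732673645), (0.03401767089962959, 0.06851888447999954), 79.21965026855469) [0.488  0.3392 0.0514] 0.001288136627293291
128 [102 264] [131 310] [503 321] [545 356]
point [ 0.5055 -0.3114  0.0731] 0.01377936212205711 [215 156] [222 162]
```

View pics/c.png

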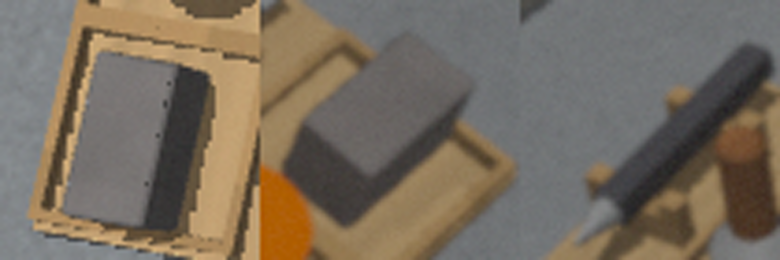

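The crops show the block inside its well, its lower end close to the lip. Its height of 51 mm, the 2 N contact and the TCP at 27 mm all fit it standing on the floor. In the scene view the pointed chisel lies between its cheeks. Its bar merged with the handle in my mask, so I take its height from the tip and then hand in.

```bash
python3 - <<'E'
from rob import *
from vis import *
C=cams(ctrl); p,e=tri(C["top"],(532.9,207.4),C["scene"],(180.3,200.3)); print("tip",p,e)
if .025<p[2]<.05: ctrl.sign_off(); print("signed off",ctrl.current_t())
E
```

```text
tip [ 0.6072 -0.312   0.0352] 0.006639858003836869
the job is handed in; nothing more can be done
the job is handed in; nothing more can be done
```

Both kits are made up and I handed the job in after about 48 s of robot time. No verdict was reported.

Last checks, from both cameras, in each tray's own frame:

| Item | Where it ended | Other checks |
|---|---|---|
| Squat tub | (42, 35) mm, well centre (45, 34) | lid triangulated at 58 mm, expected 62 |
| Rubbing block | (-50, 33) mm, well centre (-45, 34) | see below |
| Mallet | (45, 37) mm, well centre (45, 34) | looks upright in the picture; tilt not measured |
| Broad chisel | about -1 mm lengthwise, y = -52 mm (rest at -48) | angle within 0.01 rad, bar seen in both notches |
| Pointed chisel | about +1 mm lengthwise, y = -47 mm (rest at -48) | angle within 0.01 rad, bar seen in both notches |

- **Tall tub and bottle:** the tall tub measured the same as at the start. The bottle's image patch was practically unchanged.
- **Rubbing block:** it stands very close to the end lip of its well. Its top triangulated at 51 mm against 57 expected. I take it to be on the floor because contact came at the expected height with only about 2 N. I did not measure its tilt.
- **Pointed chisel height:** the first two-view measurement failed because the colour mask was wrong. I used the tip instead, which came out at 35 mm against 39 expected, with the two sight lines missing each other by 7 mm. That is only a rough check.
- **Arm accuracy:** the arm stood 1–3 mm off its commanded positions. I corrected for most of that after the first chisel.

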